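Load the weld fixture seats

TASK

Load the four loose steel workpieces for the next weld: put each one into the fixture seat whose engraved outline has its shape and size (long link, short link, round flange, ribbed bracket). Each must lie flat on its seat plate between the locating pins, right way up, centred on its outline and turned in line with it (either way round). Do not disturb the pliers or the teach pendant.

Things in the scene. Friction and masses are not known exactly. Their poses are not given: they have to be found in the camera images.
- link_long: Loose long steel link, bare metal, lying flat: an oblong plate with round ends and a 22 mm eye (hole) near each end, 128 mm long (its x axis), 44 mm wide (y), 14 mm thick (z up). Origin at the centre of its underside. Straight parallel sides 44 mm apart over the middle 84 mm; can be gripped there across y. About 0.45 kg.
- link_short: Loose short steel link, like the long one but 88 mm long (x), 44 mm wide (y), 14 mm thick (z up), eyes close together (44 mm between centres). Origin at the centre of its underside. Straight sides over the middle 44 mm. About 0.28 kg.
- flange: Loose steel flange: round disc 66 mm in diameter and 12 mm thick with a round hub 34 mm in diameter standing on its centre, up to 38 mm above the underside (z up); the hub's top has a dark bore mark. Origin at the centre of its underside. Can be gripped by the hub. About 0.45 kg.
- bracket: Loose steel bracket: base plate 84 mm (x) by 60 mm (y), 10 mm thick, with one upright rib on its middle, 60 mm long along x and 10 mm thick in y, rising to 46 mm above the underside (z up); four dark hole marks at the base plate's corners. Origin at the centre of the underside. Can be gripped by the rib, across y. About 0.5 kg.
- nest_long: Seat for the long link. Fixed to the table; origin at the centre of its underside, z up. Grey steel plate 160 mm (x) by 76 mm (y), 6 mm thick, engraved in black (flat, centred) with an oblong 128 by 44 mm along x with two eyes. Steel locating pins (6 mm diameter, 8 mm above the plate) around the outline leave about 8 mm of play: at x = +-42, y = +-33 mm and x = +-75, y = 0.
- nest_short: Seat for the short link. Fixed to the table; origin at the centre of its underside, z up. Grey steel plate 120 mm (x) by 76 mm (y), 6 mm thick, engraved in black (flat, centred) with an oblong 88 by 44 mm along x with two eyes. Steel locating pins (6 mm diameter, 8 mm above the plate) around the outline leave about 8 mm of play: at x = +-36, y = +-33 mm and x = +-55, y = 0.
- nest_round: Seat for the flange. Fixed to the table; origin at the centre of its underside, z up. Grey steel plate 96 mm square, 6 mm thick, engraved in black (flat, centred) with a disc 66 mm in diameter with a grey spot in the middle. Steel locating pins (6 mm diameter, 8 mm above the plate) around the outline leave about 8 mm of play: at x = +-31.5, y = +-31.5 mm; the flange may be turned anyhow.
- nest_bracket: Seat for the bracket. Fixed to the table; origin at the centre of its underside, z up. Grey steel plate 120 mm (x) by 92 mm (y), 6 mm thick, engraved in black (flat, centred) with a rectangle 84 mm (x) by 60 mm (y) with a grey line along x for the rib. Steel locating pins (6 mm diameter, 8 mm above the plate) around the outline leave about 8 mm of play: at x = +-53, y = +-18 mm and x = +-30, y = +-41 mm.
- pliers: Bystander, to be left alone: combination pliers with black handles, lying on the table beyond the work, about 170 by 60 mm, 14 mm high. Origin at the underside near the middle, x towards the jaws.
- pendant: Bystander, to be left alone: grey teach pendant with a screen and a red stop button, lying on the table at the right-hand side, 150 mm (x) by 240 mm (y), 62 mm high. Origin at the centre of its underside.
Mind the look-alikes: they are no part of the job. What is shaped like the link_long but orange is not meant.

How it is judged:
By the outcome, as a careful person would: the job done as asked, in the order asked, and still so for the second after the job is handed in, with the robot touching nothing.
It also fails if it takes over 99 s, if anything falls off the work surface, if the arm or the gripper's body presses on something with over 40 N, if the wrist force passes 120 N, or if a joint passes its speed limit or range.

ROBOT

A 7-joint arm with a two-finger parallel gripper is mounted at the origin on the work surface. World frame = base frame: x ahead of the robot, y to its left, z up, the work surface at z = 0. Lengths are in m, angles in degrees, forces in N, time in s.
With the tool pointing down it reaches from about 0.425 to 0.875 m from the base axis. Payload 4.7 kg.
Tool frame: the origin (TCP) lies at the centre of the arm's flange, where the gripper is bolted on; the fingertips stand 182 mm ahead of it and the grasp point (between the pads) lies 164 mm ahead of it; z points along the fingers, y is the line along which they close (so a half turn about z gives the same grasp; the last joint's range is limited). The gripper opens to 87 mm and grips with 3 to 60 N. Pads are 19 mm wide; open, the fingers measure 117 mm over their backs; the gripper's body (75 mm by 190 mm) begins 51 mm behind the grasp point.
Start: joints at [-70.296, 18.392, -4.016, 83.108, 1.295, 78.541, -3.26], TCP at [0.211, 0.615, 0.405] pointing down, gripper open.
Joint ranges: [-163.93, 163.93], [-17.29, 119.83], [-79.2, 71.16], [3.27, 140.29], [-89.18, 269.18], [5.43, 117.66], [-154.24, 154.24]. Speed limits (degrees/s): [147.25, 147.25, 180, 180, 180, 180, 180].

INTERFACE

Orientations are given as [roll, pitch, yaw] about the fixed x, y, z axes, in that order (R = Rz(yaw) Ry(pitch) Rx(roll)).
In Python, from cell import env gives the robot as it stands. The module is installed in compiled form; this text tells all that it offers.
- The arm moves only by the tool step_arm, never from a script. Its argument "steps" is one flat list of numbers, 5 for each row, row after row: the opening, from 0 (shut) to 1 (fully open), then the shift along the tool's x, y, z in mm, then the turn about the tool's z in degrees. In form: [grip, dx, dy, dz, roll, grip, dx, dy, dz, roll, ...]. A call has 1 to 12 rows; each row shifts and turns the commanded pose from where the row before left it, along the tool's axes as they then stand; what a row does not reach is not made up. A row lasts 1/8 s, in which the tool goes at most 62.5 mm and 10.7 degrees, less where a joint would pass 70% of its speed; a pose out of reach is approached as far as the arm can. A call with a gripper value outside its range is refused whole. The fingers move at their own pace and stop on an object; "grip_force" is the grip in N (left out, the last holds). Time passes only in rows, so rows that do not move let the fingers close. It gives the time, the measured TCP pose, the force, the opening and the grip force at its end, in the units of the state.
- env.get_obs(): the state, without advancing time (a new reading comes with each control period).
- env.read_camera(name): name is "side" or "top" or "wrist"; returns a dict with "image" (480x640x3 uint8, red, green, blue), "camera_matrix" (3x3 intrinsics, pixels), "distortion" ([k1, k2, p1, p2, k3] as OpenCV has them; the pictures are not rectified), "R" (3x3) and "t" (3): a world point X has camera coordinates R X + t. Camera axes: x right, y down, z forward; pixel columns grow to the right and rows downward; lengths in m; the calibration is good to about 2 mm. A picture is of the moment at which its call begins. There is no depth.
- env.sign_off(): hands the job in; it is judged then, once.
The state is a dict: "time_s": time; "qpos": joint angles; "joint_velocities": joint speeds; "effort": joint torques, N m; "tool_pos": TCP position; "tool_rot": TCP orientation; "force": force on the tool from outside, world axes, zero at the start; "wrist_torque": the same for the moment, N m; "grip_width": finger opening in m; "grasp_force": force on a finger pad.
Only numpy, scipy, OpenCV 4.12 (cv2) and the standard library are available. Lean on these libraries where they do the work, as an engineer would, in place of code of your own. Each camera call takes 0.05 s, during which the arm holds its last target. There are 200 camera calls.

## Working session

There is one attempt and no reset: what is moved stays moved. The work goes in short steps, Python scripts to look and compute and a tool call to move; the robot and the scene stay as the last step left them, time stands still between calls to the robot, and variables do not carry over. Pictures are saved under pics/ and viewed, at most 14 in all, crops included, and the job is handed in when it is done.

Besides the shell and the picture viewer there is one more tool, called after "Emit:" by a JSON object that holds its "method" and its "body". step_arm: Moves the arm, as the interface text tells. Its arguments: {"type":"object","properties":{"steps":{"type":"array","items":{"type":"number"}},"grip_force":{"type":"number"}},"required":["steps"]}

```bash
mkdir -p pics; cat > h.py <<'E'
import numpy as np,cv2
from cell import env
def cam(n,save=None):
    c=env.read_camera(n)
    if save: cv2.imwrite('pics/'+save+'.png',cv2.cvtColor(c['image'],cv2.COLOR_RGB2BGR))
    return c
def ray(c,uv):
    uv=np.array(uv,float).reshape(-1,1,2)
    p=cv2.undistortPoints(uv,np.array(c['camera_matrix']),np.array(c['distortion'])).reshape(-1,2)
    R=np.array(c['R']);t=np.array(c['t'])
    return -R.T@t,np.c_[p,np.ones(len(p))]@R
def onz(c,uv,z):
    o,d=ray(c,uv); return o+d*((z-o[2])/d[:,2])[:,None]
def tri(c1,p1,c2,p2):
    o1,d1=ray(c1,p1);o2,d2=ray(c2,p2);out=[]
    for a,b in zip(d1,d2):
        s=np.linalg.lstsq(np.c_[a,-b],o2-o1,rcond=None)[0]; out.append((o1+a*s[0]+o2+b*s[1])/2)
    return np.array(out)
def proj(c,X):
    return cv2.projectPoints(np.array(X,float).reshape(-1,3),cv2.Rodrigues(np.array(c['R']))[0],np.array(c['t']),np.array(c['camera_matrix']),np.array(c['distortion']))[0].reshape(-1,2)
E
python3 - <<'E'
from h import *
for n in('top','side','wrist'):
    c=cam(n,n+'0'); print(n,np.round(-np.array(c['R']).T@c['t'],3),np.round(np.array(c['R'])[2],2))
o=env.get_obs();print({k:np.round(v,3) for k,v in o.items()})
E
```

```text
top [ 0.416 -0.15   1.156] [ 0.15  0.01 -0.99]
side [0.521 0.752 0.676] [ 0.08 -0.82 -0.57]
wrist [0.146 0.636 0.384] [ 0.23 -0.08 -0.97]
{'time_s': np.float64(0.15), 'qpos': array([-70.297,  18.431,  -4.016,  83.158,   1.294,  78.541,  -3.26 ]), 'joint_velocities': array([-0.004, -0.199,  0.055, -0.267,  0.051, -0.107,  0.132]), 'effort': array([ 0.0000e+00, -4.9180e+01, -4.0400e-01, -3.1288e+01, -6.4000e-02,
        4.0000e-02,  0.0000e+00]), 'tool_pos': array([0.21 , 0.615, 0.404]), 'tool_rot': array([-1.79915e+02,  4.00000e-03,  1.61107e+02]), 'force': array([ 0.084, -0.73 , -0.226]), 'wrist_torque': array([ 0.052, -0.044,  0.012]), 'grasp_force': np.float64(0.0), 'grip_width': np.float64(0.087)}
```

View pics/top0.png

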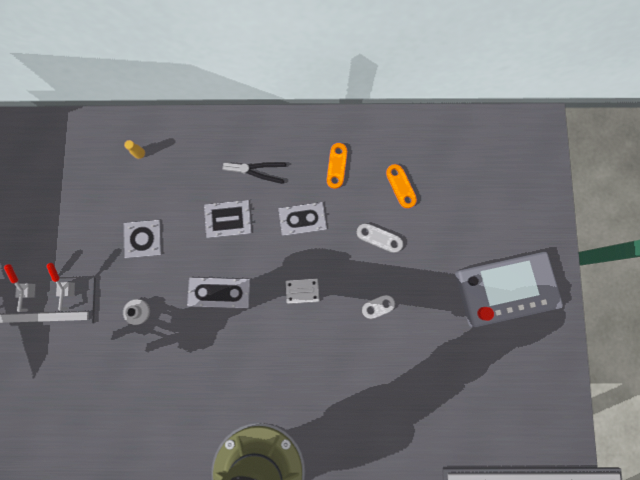

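View pics/side0.png

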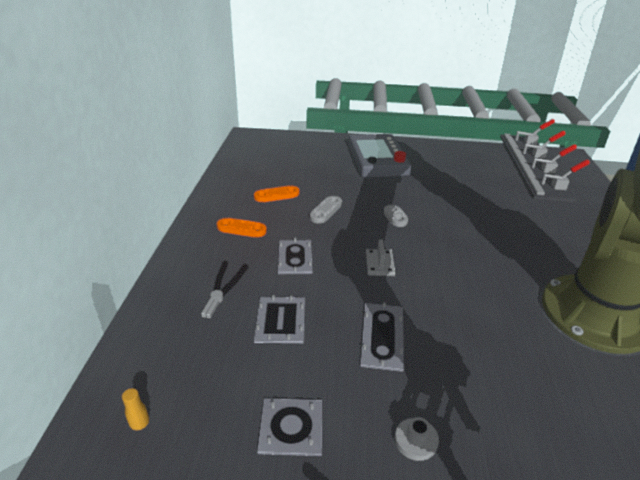

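The top view shows the flange at (136,312), bracket (302,291), long link (380,237) and short link (378,307). The seats are round (142,239), bracket (228,219), short (303,218) and long (219,292). The orange links are decoys. The side view shows the same parts.

```bash
cat > m.py <<'E'
from h import *
def blobs(img,thr,amin,amax=20000):
    hsv=cv2.cvtColor(img,cv2.COLOR_RGB2HSV)
    m=((hsv[...,2]>thr)&(hsv[...,1]<60)).astype(np.uint8)
    cs,hi=cv2.findContours(m,cv2.RETR_EXTERNAL,cv2.CHAIN_APPROX_NONE)
    return [c for c in cs if amin<cv2.contourArea(c)<amax],m
E
python3 - <<'E'
from m import *
for n,thr in(('top',125),('side',125)):
    c=cam(n); bs,m=blobs(c['image'],thr,150,9000)
    for b in bs:
        P=onz(c,b.reshape(-1,2),0.006)[:,:2]
        r=cv2.minAreaRect((P*1000).astype(np.float32))
        if 200<r[0][0]<900: print(n,cv2.boundingRect(b),np.round(r[0]),np.round(r[1]),round(r[2],1))
E
```

```text
top (0, 312, 88, 11) [383. 569.] [ 22. 231.] 1.8
top (122, 299, 27, 26) [397. 327.] [66. 65.] 65.9
top (362, 296, 33, 23) [ 407. -309.] [46. 87.] 20.5
top (286, 279, 33, 25) [ 449. -109.] [61. 84.] 3.6
top (187, 277, 63, 31) [446. 111.] [162.  76.] 88.0
top (456, 253, 100, 53) [ 473. -649.] [106. 250.] 12.1
top (356, 224, 47, 29) [ 591. -317.] [129.  48.] 66.6
top (123, 220, 38, 38) [590. 322.] [98. 98.] 4.8
top (278, 202, 49, 34) [ 643. -110.] [ 78. 122.] 8.0
top (204, 200, 47, 38) [644.  92.] [ 94. 123.] 5.6
top (222, 163, 27, 11) [786.  74.] [72. 28.] 89.7
top (570, 139, 70, 112) [ 709. -938.] [182. 310.] 89.5
side (396, 429, 38, 32) [406. 340.] [32. 65.] 54.6
side (281, 416, 20, 17) [591. 320.] [30. 28.] 6.8
side (258, 400, 64, 56) [591. 323.] [95. 97.] 5.3
side (361, 306, 42, 65) [446. 116.] [155.  72.] 88.5
side (254, 296, 50, 47) [643.  93.] [ 90. 126.] 4.7
side (202, 291, 20, 27) [786.  69.] [77. 26.] 86.6
side (278, 238, 34, 36) [ 643. -113.] [ 73. 132.] 6.9
side (392, 206, 16, 21) [ 396. -310.] [96. 38.] 86.8
side (311, 196, 31, 27) [ 591. -321.] [139.  51.] 66.6
side (356, 139, 37, 19) [ 465. -722.] [ 95. 141.] 12.5
side (392, 134, 111, 9) [ 206. -845.] [384.  26.] 0.1
```

View pics/wrist0.png

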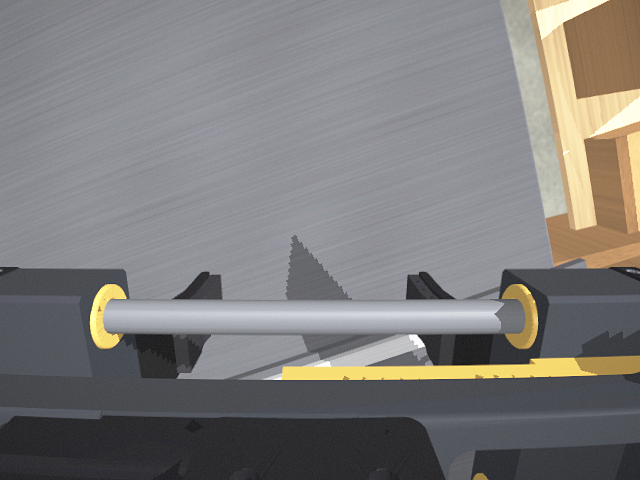

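Emit:
{"method": "step_arm", "body": {"steps": [1,0,0,0,10,1,0,0,0,10,1,0,0,0,10,1,0,0,0,10,1,0,0,0,10,1,0,0,0,10,1,0,0,0,10,1,0,0,0,1.1,1,0,0,0,0], "grip_force": 30}}

```text
time_s: 1.38
tool_pos: [0.2104, 0.615, 0.4047]
tool_rot: [-180.0, 0.0, 90.2]
force: [-0.2, -0.7, 0.3]
grip_width: 0.087
grasp_force: 0.0
```

Emit:
{"method": "step_arm", "body": {"steps": [1,-36,29,0,0,1,-36,29,0,0,1,-36,29,0,0,1,-36,29,0,0,1,-36,29,0,0,1,-36,29,0,0,1,-36,29,0,0,1,-36,29,0,0,1,-36,29,0,0,1,-36,29,0,0,1,0,0,0,0]}}

```text
time_s: 2.75
tool_pos: [0.503, 0.2506, 0.4051]
tool_rot: [179.9, 0.1, 89.7]
force: [-0.0, 0.5, 0.0]
grip_width: 0.0873
grasp_force: 0.0
```

```bash
python3 - <<'E'
from h import *
c=cam('wrist','w1')
print(c['camera_matrix'])
for X in([.397,.327,.038],[.590,.322,.006],[.446,.111,.006],[.644,.092,.006]): print(proj(c,X))
E
```

```text
[[369.44644894   0.         313.68112205]
 [  0.         369.44644894 240.42836358]
 [  0.           0.           1.        ]]
[[197.6739588  135.81289558]]
[[400.80109067 140.49519112]]
[[264.70279942 332.94771516]]
[[436.48235326 346.23396924]]
```

View pics/w1.png

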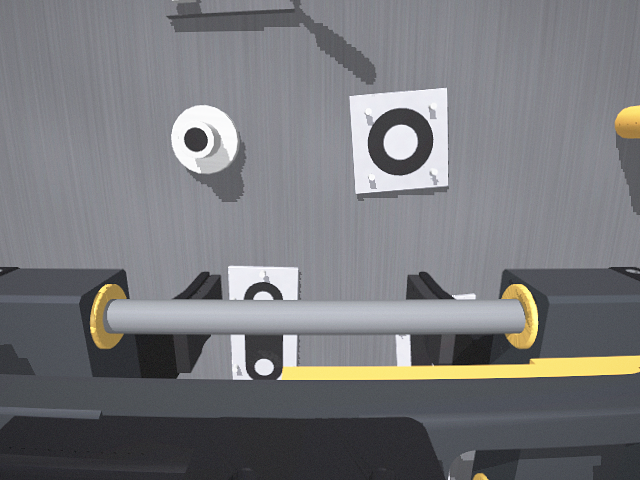

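The wrist view shows the flange bore at (195,139) and the round seat's spot at (400,142), both clear of the gripper.

```bash
cat >> m.py <<'E'
def dark(c,uv,r,thr=70,bright=False,amin=20):
    """contours in box around uv -> list (area, centroid px, contour), subpixel by 4x upscaling"""
    u,v=int(uv[0]-r),int(uv[1]-r);u=max(u,0);v=max(v,0)
    g=cv2.cvtColor(c['image'],cv2.COLOR_RGB2GRAY)[v:v+2*r,u:u+2*r]
    g=cv2.resize(g,None,fx=4,fy=4,interpolation=cv2.INTER_LINEAR)
    m=((g>thr) if bright else (g<thr)).astype(np.uint8)
    out=[]
    for k in cv2.findContours(m,cv2.RETR_EXTERNAL,cv2.CHAIN_APPROX_NONE)[0]:
        M=cv2.moments(k)
        if M['m00']/16<amin: continue
        p=(k.reshape(-1,2)-1.5)/4+[u,v]
        out.append((M['m00']/16,(np.array([M['m10'],M['m01']])/M['m00']-1.5)/4+[u,v],p))
    return sorted(out,key=lambda a:-a[0])
E
python3 - <<'E'
from m import *
w=cam('wrist');t=cam('top')
pos=np.array(env.get_obs()['tool_pos'])
for nm,uw,r,ut,rt,b in(('bore',(195,139),14,(131,312),7,0),('ring',(400,142),38,(142,239),14,0),('plate',(400,142),60,(142,239),24,1)):
    a=[x for x in dark(w,uw,r,140 if b else 70,b)][:2];d=dark(t,ut,rt,125 if b else 70,b)[:2]
    print(nm,[(round(x[0]),x[1].round(1)) for x in a],[(round(x[0]),x[1].round(1)) for x in d])
    if a and d: print('  tri',tri(w,a[0][1],t,d[0][1]).round(4),'onz',onz(w,a[0][1],.038 if nm=='bore' else .006).round(4))
    if b: P=onz(w,a[0][2],.006)[:,:2]*1000; print(cv2.minAreaRect(P.astype(np.float32)))
# flange base disc
a=dark(w,(204,139),45,150,True)
for x in a[:2]: print('flange',round(x[0]),x[1],cv2.minEnclosingCircle((onz(w,x[2],.012)[:,:2]*1000).astype(np.float32)))
print(pos,env.get_obs()['tool_rot'])
E
```

```text
bore [(375, array([198.1, 142. ]))] [(33, array([130.9, 311.7]))]
  tri [[0.3961 0.3239 0.0409]] onz [[0.3947 0.3242 0.038 ]]
ring [(3270, array([402.1, 145. ]))] [(458, array([139.8, 237.3]))]
  tri [[0.5898 0.3216 0.0143]] onz [[0.5892 0.3211 0.006 ]]
plate [(10602, array([398.4, 146.1])), (91, array([436.5, 199.1]))] [(521, array([148.3, 239.5])), (117, array([141.4, 238.3]))]
  tri [[ 0.5947  0.32   -0.038 ]] onz [[0.5855 0.3201 0.006 ]]
((588.4813842773438, 322.298828125), (123.77950286865234, 117.44454193115234), 0.7551784515380859)
flange 3648 [206.38431961 141.63057949] ((395.2415771484375, 324.17919921875), 34.288780212402344)
[0.50002535 0.25588747 0.40472346] [-1.79971087e+02 -4.28608472e-02  9.01300435e+01]
```

Emit:
{"method": "step_arm", "body": {"steps": [1,22,-35,30,0,1,23,-35,30,0,1,23,-35,30,0,1,0,0,30,0,1,0,0,30,0,1,0,0,30,0,1,0,0,16,0,1,0,0,10,0,1,0,0,0,0,0,0,0,0,0,0,0,0,0,0,0,0,0,0,0], "grip_force": 35}}

```text
time_s: 4.4
tool_pos: [0.3957, 0.3231, 0.1993]
tool_rot: [180.0, -0.0, 90.0]
force: [-0.7, -0.5, -1.2]
grip_width: 0.0644
grasp_force: 0.0
```

Emit:
{"method": "step_arm", "body": {"steps": [0,0,0,0,0,0,0,0,0,0]}}

```text
time_s: 4.65
tool_pos: [0.3956, 0.323, 0.1989]
tool_rot: [180.0, -0.0, 90.0]
force: [0.3, 0.6, -0.7]
grip_width: 0.0453
grasp_force: 0.0
```

Emit:
{"method": "step_arm", "body": {"steps": [0,0,0,0,0,0,0,0,0,0,0,0,0,0,0]}}

```text
time_s: 5.03
tool_pos: [0.3957, 0.323, 0.1988]
tool_rot: [180.0, -0.0, 90.0]
force: [0.6, 0.9, -0.4]
grip_width: 0.0335
grasp_force: 35.2
```

Emit:
{"method": "step_arm", "body": {"steps": [0,0,0,-30,0,0,0,0,-37,0,0,-1,39,0,0,0,-1,39,0,0,0,-1,39,0,0,0,0,39,0,0,0,0,38.5,0,0,0,0,0,0,0,0,0,0,25,0,0,0,0,20,0,0,0,0,8,0,0,0,0,0,0]}}

```text
time_s: 6.52
tool_pos: [0.5895, 0.32, 0.2119]
tool_rot: [-179.9, 0.1, 90.0]
force: [1.3, -0.2, -4.1]
grip_width: 0.033
grasp_force: 35.1
```

```bash
python3 - <<'E'
from h import *
print(env.get_obs()['tool_pos'])
c=cam('side'); cv2.imwrite('pics/s1.png',cv2.resize(cv2.cvtColor(c['image'],cv2.COLOR_RGB2BGR)[370:480,220:380],None,fx=5,fy=5)) if 0 else None
E
```

```text
[0.58947773 0.31999102 0.21185964]
```

Emit:
{"method": "step_arm", "body": {"steps": [0,0,0,4,0,0,0,0,2.7,0,0,0,0,0,0,0.7,0,0,0,0,0.7,0,0,0,0,0.7,0,0,0,0,0.7,0,0,-25,0,0.7,0,0,-45,0,0.7,0,0,-45,0,0.7,-22,-13,-45,0,0.7,-22,-13,-38,0,0.7,-22,-13,0,0]}}

```text
time_s: 8.07
tool_pos: [0.5517, 0.2533, 0.4088]
tool_rot: [179.6, -0.2, 90.0]
force: [-0.3, -1.2, -0.9]
grip_width: 0.061
grasp_force: 0.0
```

```bash
python3 - <<'E'
from m import *
print(env.get_obs()['tool_pos'])
c=cam('wrist','w2');print(proj(c,[.590,.321,.044]))
E
```

```text
[0.55170268 0.25327086 0.40880406]
[[354.05837516 146.7821975 ]]
```

View pics/w2.png

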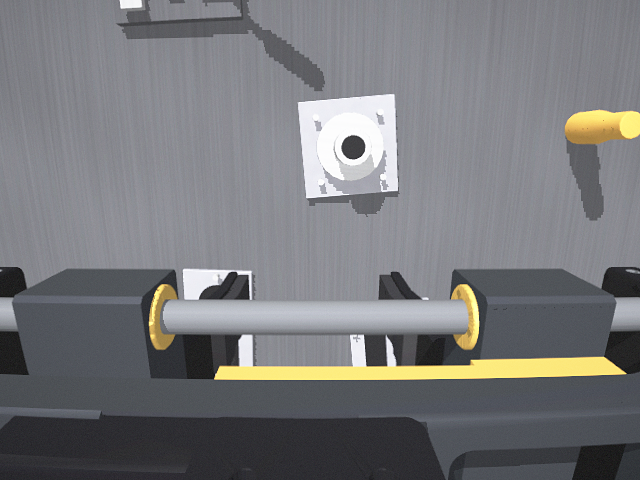

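The flange sits centred on the round seat, with the bore at (353,147) against a predicted (354,147). Next I go to a higher station that shows the other seats and the bracket.

Emit:
{"method": "step_arm", "body": {"steps": [0.8,-42,0,-8,0,0.8,-42,0,-8,0,0.8,-42,0,-8,0,0.8,-42,0,-8,0,0.8,-42,0,-8,0,0.8,-42,0,-8,0,0.8,-42,0,-8,0,0.8,-40,0,-8,0,0.8,0,0,0,0,0.8,0,0,0,0]}}

```text
time_s: 9.38
tool_pos: [0.5512, -0.0792, 0.4679]
tool_rot: [-180.0, -0.1, 90.0]
force: [-0.5, -0.3, 0.4]
grip_width: 0.0696
grasp_force: 0.0
```

```bash
python3 - <<'E'
from m import *
print(env.get_obs()['tool_pos'])
c=cam('wrist','w3')
for X in([.449,-.109,.046],[.644,.092,.006],[.446,.111,.006],[.643,-.11,.006]): print(proj(c,X))
E
```

```text
[ 0.55124249 -0.07917511  0.46791657]
[[223.66848352 235.0723205 ]]
[[398.36715462  50.82889514]]
[[219.2911908   32.43538908]]
[[389.22061163 228.43526794]]
```

View pics/w3.png

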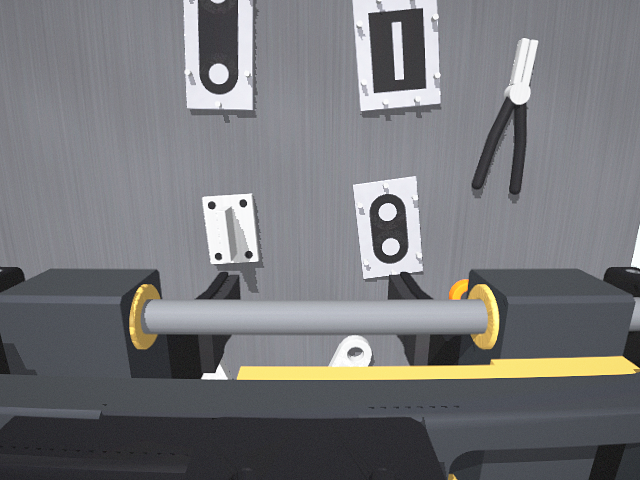

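View: bracket at (231,229) with four hole marks, bracket seat (397,50), short seat (389,228). The long seat is cut off at the top edge.

```bash
cat >> m.py <<'E'
def rect(c,x,z):
    P=(onz(c,x[2],z)[:,:2]*1000).astype(np.float32); (cx,cy),(w,h),a=cv2.minAreaRect(P)
    if w<h: w,h,a=h,w,a+90
    return np.round([cx,cy,w,h,a%180],1)
E
python3 - <<'E'
from m import *
w=cam('wrist');t=cam('top');o=env.get_obs();print(o['tool_pos'],o['tool_rot'])
H=[x for x in dark(w,(231,229),42,90,amin=15) if x[0]<90]
P=[]
for x in H: print(round(x[0]),x[1].round(1))
for uv in((212,206),(243,203),(218,256),(248,254)):
    k=min(H,key=lambda x:np.hypot(*(x[1]-uv))); P.append(k[1])
Q=onz(w,P,.010)*1000; print(Q.round(1),Q.mean(0)); 
for a,b in((2,0),(3,1)): print(np.degrees(np.arctan2(*(Q[b]-Q[a])[[1,0]])))
for a,b in((0,1),(2,3)): print(np.degrees(np.arctan2(*(Q[b]-Q[a])[[1,0]])))
# same holes in top
T=dark(t,(302,291),20,80,amin=2)
pt=[min(T,key=lambda x:np.hypot(*(x[1]-p)))[1] for p in proj(t,Q/1000)]
print('tri holes',(tri(w,P,t,pt)*1000).round(1))
for nm,uv,r in(('nb',(397,50),50),('ns',(389,228),46)):
    x=[k for k in dark(w,uv,r,80) if 400<k[0]][0]; print(nm,round(x[0]),x[1].round(1),rect(w,x,.006),(onz(w,x[1],.006)*1000).round(1))
    d=dark(t,proj(t,onz(w,x[1],.006))[0],16,80,amin=60)[0]; print('  top',d[0],(tri(w,x[1],t,d[1])*1000).round(1),rect(t,d,.006))
E
```

```text
[ 0.5512949  -0.07826587  0.46763109] [-1.79961836e+02 -2.56994292e-02  9.01600120e+01]
36 [242.9 203.3]
35 [248.3 254.6]
34 [211.4 205.4]
28 [217.9 256.5]
[[ 427.1  -80.5   10. ]
 [ 465.3  -78.    10. ]
 [ 431.1 -144.4   10. ]
 [ 469.2 -141.9   10. ]] [ 448.17658546 -111.19188877   10.        ]
93.562705620088
93.43624669364247
3.713169609925654
3.7697504539184528
tri holes [[ 473.9  -73.7  144.2]
 [ 482.2  -76.3   67.5]
 [ 448.  -147.7   35.2]
 [ 470.  -141.2   13. ]]
nb 4100 [397.8  50.6] [643.   91.9  83.3  59.1  96.1] [[642.9  93.    6. ]]Traceback (most recent call last):
  File "<stdin>", line 17, in <module>
IndexError: list index out of range
```

Emit:
{"method": "step_arm", "body": {"steps": [0.4,-8.2,-25.7,30,-3.4,0.4,-8.2,-25.7,40,0,0.4,-8.2,-25.7,40,0,0.4,-8.2,-25.7,40,0,0.4,0,0,40,0,0.4,0,0,30,0,0.4,0,0,20,0,0.4,0,0,0,0,0.4,0,0,0,0]}}

```text
time_s: 10.65
tool_pos: [0.4504, -0.1169, 0.2288]
tool_rot: [179.9, 0.0, 93.5]
force: [-0.4, 0.3, 0.5]
grip_width: 0.035
grasp_force: 0.0
```

```bash
python3 - <<'E'
from m import *
o=env.get_obs();print(o['tool_pos'],o['tool_rot'],o['grip_width'])
E
```

```text
[ 0.45044916 -0.11690487  0.22876847] [1.79939849e+02 5.76954701e-03 9.34667447e+01] 0.03496828807524523
```

Emit:
{"method": "step_arm", "body": {"steps": [0.4,5.8,-1.5,10,0,0.4,0,0,16.8,0,0.4,0,0,0,0,0,0,0,0,0,0,0,0,0,0,0,0,0,0,0,0,0,0,0,0,0,0,0,0,0], "grip_force": 40}}

```text
time_s: 11.65
tool_pos: [0.4485, -0.1117, 0.2016]
tool_rot: [179.9, 0.0, 93.4]
force: [2.2, 0.0, 0.2]
grip_width: 0.0099
grasp_force: 40.0
```

Emit:
{"method": "step_arm", "body": {"steps": [0,0,0,-35,-2.7,0,0,0,-45,0,0,30.2,35.9,0,0,0,30.2,35.9,0,0,0,30.2,35.9,0,0,0,30.2,35.9,0,0,0,30.2,35.9,0,0,0,30.2,35.9,0,0,0,0,0,30,0,0,0,0,25,0,0,0,0,0,0,0,0,0,0,0]}}

```text
time_s: 13.15
tool_pos: [0.643, 0.0913, 0.2265]
tool_rot: [-180.0, 0.0, 96.1]
force: [0.0, 0.4, -3.9]
grip_width: 0.0098
grasp_force: 40.0
```

```bash
python3 - <<'E'
from m import *
o=env.get_obs();print(o['tool_pos'],o['tool_rot'],o['grip_width'],env.get_obs()['tool_rot'])
E
```

```text
[0.64298142 0.09129747 0.22652489] [-1.79993048e+02  3.46960244e-03  9.60885686e+01] 0.009812214376812008 [-1.79993048e+02  3.46960244e-03  9.60885686e+01]
```

Emit:
{"method": "step_arm", "body": {"steps": [0,0,0.4,10,0,0,0,0,8.7,0,0,0,0,0,0,0.4,0,0,0,0,0.4,0,0,0,0,0.4,0,0,-20,0,0.4,0,0,-45,0,0.4,-17,-35,-45,0,0.4,-17,-35,-45,0,0.4,-16,-34,-42,0,0.6,0,0,0,6.1,0.6,0,0,0,0]}}

```text
time_s: 14.65
tool_pos: [0.5451, 0.0302, 0.4068]
tool_rot: [179.8, -0.1, 90.0]
force: [-0.3, 0.7, -0.0]
grip_width: 0.0471
grasp_force: 0.0
```

```bash
python3 - <<'E'
from m import *
o=env.get_obs();print(o['tool_pos'],o['tool_rot'])
c=cam('wrist','w4')
for X in([.643,.092,.052],[.446,.111,.006]): print(proj(c,X))
E
```

```text
[0.54506172 0.03016183 0.40678838] [ 1.79809376e+02 -1.18236721e-01  9.00333603e+01]
[[423.52830871 153.09913729]]
[[214.37541708 132.78396915]]
```

View pics/w4.png

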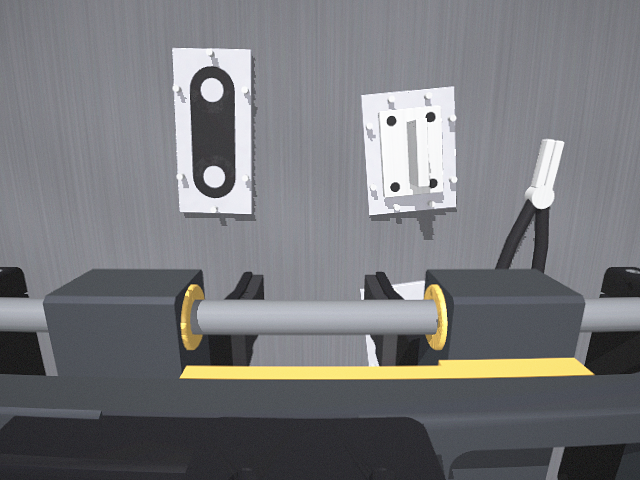

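View: the bracket is in its seat at (412,153), holes at (391,121), (430,117), (395,187) and (433,184). The long seat is fully visible, oblong centre about (213,132). Measuring both now.

```bash
python3 - <<'E'
from m import *
w=cam('wrist');o=env.get_obs();print(o['tool_pos'],o['tool_rot'])
H=[x for x in dark(w,(412,153),50,90,amin=12)]
P=[min(H,key=lambda x:np.hypot(*(x[1]-uv)))[1] for uv in((391,121),(430,117),(395,187),(433,184))]
Q=onz(w,P,.016)*1000; print(Q.round(1),Q.mean(0).round(1))
for a,b in((2,0),(3,1),(0,1),(2,3)): print(np.degrees(np.arctan2(*(Q[b]-Q[a])[[1,0]])).round(1))
g=cv2.cvtColor(w['image'],cv2.COLOR_RGB2GRAY); print('plate',g[100,370],g[160,370],'tab',g[60,400],g[60,300])
for nm,uv,r in(('nb',(409,151),70),('nl',(212,131),95)):
    x=dark(w,uv,r,(int(g[100,370])+int(g[60,400]))//2,True)[0]; print('plate',nm,rect(w,x,.006))
x=dark(w,(213,132),75,80)[0]; print('nl outline',x[0],rect(w,x,.006))
E
```

```text
[0.54521797 0.03089129 0.40496117] [ 1.79979813e+02 -1.80510739e-02  9.01261803e+01]
[[619.9 122.3  16. ]
 [657.8 126.1  16. ]
 [626.6  58.2  16. ]
 [665.   62.2  16. ]] [642.3  92.2  16. ]
96.0
96.4
5.8
5.9
plate 239 239 tab 139 132
plate nb [643.6  92.2 120.1  93.7  95.8]
plate nl [443.6 110.2 160.   77.   88.2]
nl outline 5106.96875 [444.1 110.  127.1  43.   88. ]
```

Emit:
{"method": "step_arm", "body": {"steps": [0.75,-40,-2,-8,0,0.75,-40,-2,-8,0,0.75,-40,-2,-8,0,0.75,-40,-2,-8,0,0.75,-40,-2,-8,0,0.75,-40,-2,-8,0,0.75,-40,-2,-8,0,0.75,-35,-2,-8,0,0.75,0,0,0,0,0.75,0,0,0,0]}}

```text
time_s: 16.0
tool_pos: [0.5299, -0.2834, 0.4677]
tool_rot: [-179.9, -0.0, 90.1]
force: [0.5, 0.1, -0.0]
grip_width: 0.0651
grasp_force: 0.0
```

```bash
python3 - <<'E'
from m import *
o=env.get_obs();print(o['tool_pos'],o['tool_rot'])
c=cam('wrist','w5')
for X in([.643,-.11,.006],[.591,-.317,.014],[.407,-.309,.014]): print(proj(c,X))
E
```

```text
[ 0.52987441 -0.28338929  0.46766798] [-1.79914612e+02 -4.34501979e-02  9.00939599e+01]
[[417.58541004  48.91238811]]
[[365.76180662 232.11269322]]
[[213.27346151 225.33462308]]
```

View pics/w5.png

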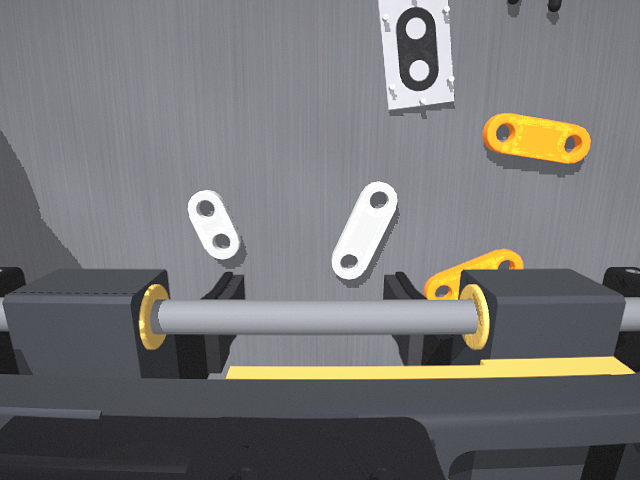

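View: short link at (214,225), long link at (364,231), short seat outline centre about (417,49); all clear. Measuring, with heights from the wrist and top views.

```bash
python3 - <<'E'
from m import *
w=cam('wrist');t=cam('top');s=cam('side');o=env.get_obs();print(o['tool_pos'],o['tool_rot'])
g=cv2.cvtColor(w['image'],cv2.COLOR_RGB2GRAY)
for nm,uv,r,ut in(('ll',(364,231),52,(380,237)),('ls',(214,225),42,(378,307))):
    x=dark(w,uv,r,195,True)[0]; c=onz(w,x[1],.014)
    b,_=blobs(t['image'],125,150,9000); k=min(b,key=lambda k:np.hypot(*(np.array(ut)-k.reshape(-1,2).mean(0))));M=cv2.moments(k);pt=[M['m10']/M['m00'],M['m01']/M['m00']]
    print(nm,x[0],x[1].round(1),rect(w,x,.014),(c*1000).round(1),'tri',(tri(w,x[1],t,pt)*1000).round(1))
x=[k for k in dark(w,(417,49),48,80) if k[0]>300][0]
for sub in[x]: print('ns',sub[0],sub[1],rect(w,sub,.006))
b,_=blobs(t['image'],125,150,9000);k=min(b,key=lambda k:np.hypot(*(np.array((303,218))-k.reshape(-1,2).mean(0))));M=cv2.moments(k)
X=dark(w,(417,49),65,190,True)[0];print('plate',rect(w,X,.006),'tri',(tri(w,X[1],t,[M['m10']/M['m00'],M['m01']/M['m00']])*1000).round(1))
E
```

```text
[ 0.52984556 -0.28290422  0.46813766] [-1.79971903e+02 -4.71963212e-02  9.01521359e+01]
ll 3557.6875 [363.6 230.2] [ 587.6 -316.3  127.5   46.5   66.4] [[ 588.6 -313.9   14. ]] tri [[ 482.7 -137.3  802.8]]
ls 2286.53125 [212.5 224.8] [ 406.4 -309.1   87.5   45.1  112.4] [[ 406.4 -307.7   14. ]] tri [[ 547.8 -160.   569.2]]
ns 2790.0 [416.77701146  49.37731108] [ 642.2 -110.3   86.9   43.    97.7]
plate [ 643.1 -112.   116.4   77.5   97.8] tri [[ 648.5 -108.6  -23.7]]
```

Emit:
{"method": "step_arm", "body": {"steps": [0.75,-11.2,19.4,30,0,0.75,-11.2,19.4,30,0,0.75,-11.1,19.5,30,0,0.75,0,0,40,8,0.75,0,0,40,8,0.75,0,0,40,7.8,0.75,0,0,30,0,0.75,0,0,15,0,0.75,0,0,0,0]}}

```text
time_s: 17.32
tool_pos: [0.5877, -0.3171, 0.2129]
tool_rot: [-179.9, -0.0, 66.3]
force: [0.3, -0.2, 0.3]
grip_width: 0.0654
grasp_force: 0.0
```

```bash
python3 - <<'E'
from m import *
w=cam('wrist');o=env.get_obs();print(o['tool_pos'],o['tool_rot'],o['grip_width'])
E
```

```text
[ 0.58798119 -0.31764156  0.21416384] [ 1.79964680e+02 -9.08925714e-03  6.62382233e+01] 0.06520741934538932
```

Emit:
{"method": "step_arm", "body": {"steps": [0.75,1.3,-0.3,15,0,0.75,0,0,13.3,0,0.75,0,0,0,0,0,0,0,0,0,0,0,0,0,0,0,0,0,0,0,0,0,0,0,0,0,0,0,0,0], "grip_force": 45}}

```text
time_s: 18.38
tool_pos: [0.5881, -0.3167, 0.1857]
tool_rot: [179.9, 0.0, 66.2]
force: [1.0, -1.8, 0.6]
grip_width: 0.0439
grasp_force: 45.0
```

Emit:
{"method": "step_arm", "body": {"steps": [0,0,0,-30,0,0,0,0,-30,-7.3,0,0,0,-30,-7.3,0,0,0,0,-7.2,0,0,0,0,0,0,46.8,-17.6,0,0,0,46.8,-17.6,0,0,0,46.8,-17.6,0,0,0,46.8,-17.6,0,0,0,46.8,-17.6,0,0,0,46.8,-17.6,0,0]}}

```text
time_s: 19.75
tool_pos: [0.4905, -0.0306, 0.2741]
tool_rot: [-179.9, -0.0, 87.8]
force: [0.8, 0.1, -5.0]
grip_width: 0.0432
grasp_force: 45.0
```

Emit:
{"method": "step_arm", "body": {"steps": [0,46.8,-17.6,0,0,0,46.8,-17.6,0,0,0,46.8,-17.5,0,0,0,0,0,30,0,0,0,0,30,0,0,0,0,0,0,0,0,0,0,0]}}

```text
time_s: 20.62
tool_pos: [0.4445, 0.1098, 0.2157]
tool_rot: [180.0, 0.0, 87.9]
force: [0.2, -0.9, -4.5]
grip_width: 0.0439
grasp_force: 45.0
```

```bash
python3 - <<'E'
from m import *
o=env.get_obs();print(o['tool_pos'],o['tool_rot'],o['grip_width'])
E
```

```text
[0.44451226 0.10975387 0.21569301] [1.79994907e+02 6.10824406e-03 8.79077179e+01] 0.043856390464772466
```

Emit:
{"method": "step_arm", "body": {"steps": [0,0,0,15,0,0,0,0,8.3,0,0,0,0,0,0,0.7,0,0,0,0,0.7,0,0,0,0,0.7,0,0,-20,0,0.7,0,0,-45,0,0.7,-23,5,-45,0,0.7,-23,5,-45,0,0.7,-23,5,-45,0,0.7,0,0,0,0,0.7,0,0,0,0]}}

```text
time_s: 22.12
tool_pos: [0.4566, 0.0407, 0.3917]
tool_rot: [-180.0, -0.1, 88.0]
force: [-0.8, 0.3, -0.7]
grip_width: 0.0609
grasp_force: 0.0
```

```bash
python3 - <<'E'
from m import *
w=cam('wrist','w6');o=env.get_obs();print(o['tool_pos'],o['tool_rot'])
u=proj(w,[.444,.11,.006])[0];print(u)
X=dark(w,u,95,186,True)[0];print('plate',rect(w,X,.006))
E
```

```text
[0.4563916  0.04106733 0.39103988] [-1.79920777e+02  4.95031664e-03  8.80565365e+01]
[299.22618002 144.29085774]
plate [444.2 110.  159.7  75.9  88.1]
```

View pics/w6.png

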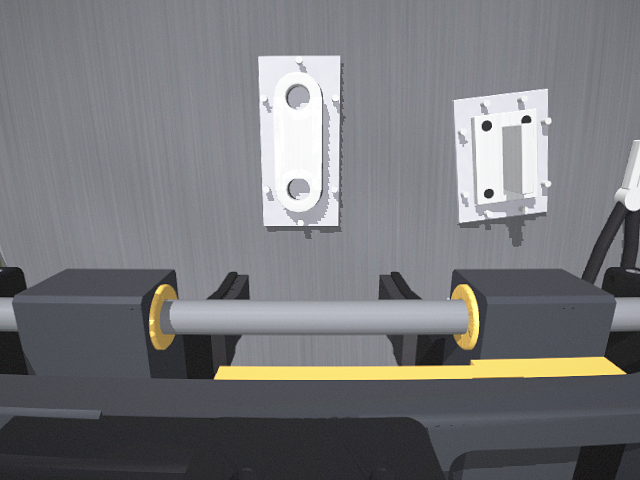

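Emit:
{"method": "step_arm", "body": {"steps": [0.75,-44,-4.7,10,0,0.75,-44,-4.7,10,0,0.75,-44,-4.7,10,0,0.75,-44,-4.7,10,0,0.75,-44,-4.7,10,0,0.75,-44,-4.7,10,0,0.75,-44,-4.7,10,0,0.75,-43.7,-4.7,10,0,0.75,0,0,28,-8.1,0.75,0,0,28,-8.1,0.75,0,0,24,-8.1,0.75,0,0,0,0]}}

```text
time_s: 23.68
tool_pos: [0.406, -0.3084, 0.2293]
tool_rot: [-179.7, -0.2, 112.2]
force: [0.2, 0.6, 0.1]
grip_width: 0.0654
grasp_force: 0.0
```

```bash
python3 - <<'E'
from m import *
env.read_camera('top');o=env.get_obs();print(o['tool_pos'],o['tool_rot'],o['grip_width'])
E
```

```text
[ 0.40654066 -0.30901232  0.23073698] [-1.79841079e+02 -1.14388026e-01  1.12154812e+02] 0.06476813767653981
```

Good. Down 45 mm and grip.

Emit:
{"method": "step_arm", "body": {"steps": [0.75,0,0.3,20,0,0.75,0,0,15,0,0.75,0,0,10,0,0.75,0,0,0,0,0,0,0,0,0,0,0,0,0,0,0,0,0,0,0,0,0,0,0,0,0,0,0,0,0]}}

```text
time_s: 24.85
tool_pos: [0.4076, -0.3096, 0.1873]
tool_rot: [180.0, 0.0, 112.3]
force: [0.5, 0.3, 4.4]
grip_width: 0.0434
grasp_force: 45.0
```

Emit:
{"method": "step_arm", "body": {"steps": [0,0,0,-30,0,0,0,0,-30,7.3,0,0,0,-20,7.3,0,23.6,37.1,0,0,0,23.6,37.1,0,0,0,23.6,37.1,0,0,0,23.6,37.1,0,0,0,23.6,37.1,0,0,0,23.6,37.1,0,0,0,23.6,37.1,0,0,0,0,0,25,0,0,0,0,25,0]}}

```text
time_s: 26.35
tool_pos: [0.6426, -0.1102, 0.2153]
tool_rot: [-179.9, 0.0, 97.8]
force: [-0.7, -0.2, -2.4]
grip_width: 0.0431
grasp_force: 45.0
```

```bash
python3 - <<'E'
from m import *
for _ in range(3): env.read_camera('top')
o=env.get_obs();print(o['tool_pos'],o['tool_rot'],o['grip_width'])
E
```

```text
[ 0.6415539  -0.11067336  0.21499941] [-1.79753656e+02 -4.12233354e-02  9.77000310e+01] 0.04353266508712965
```

Emit:
{"method": "step_arm", "body": {"steps": [0,0,0.5,12,0,0,0,0,6,0,0,0,0,0,0]}}

```text
time_s: 26.88
tool_pos: [0.6429, -0.1109, 0.1987]
tool_rot: [-180.0, -0.0, 97.7]
force: [-0.1, -0.8, -1.7]
grip_width: 0.0431
grasp_force: 45.0
```

Emit:
{"method": "step_arm", "body": {"steps": [0,0,0,5,0,0,0,0,0,0,0.7,0,0,0,0,0.7,0,0,0,0,0.7,0,0,-20,0,0.7,0,0,-45,0,0.7,-23,-10,-45,0,0.7,-23,-10,-45,0,0.7,-23,-10,-45,0,0.7,0,0,0,0,0.7,0,0,0,0]}}

```text
time_s: 28.25
tool_pos: [0.6225, -0.1832, 0.3947]
tool_rot: [179.9, -0.0, 97.7]
force: [0.1, 0.6, 0.1]
grip_width: 0.0613
grasp_force: 0.0
```

```bash
python3 - <<'E'
from m import *
w=cam('wrist');o=env.get_obs();print(o['tool_pos'],o['tool_rot'])
u=proj(w,[.643,-.110,.006])[0];print(u)
im=cv2.cvtColor(w['image'],cv2.COLOR_RGB2BGR);a,b=int(u[0]),int(u[1])
cv2.imwrite('pics/w7.png',cv2.resize(im[max(b-75,0):b+75,a-100:a+100],None,fx=4,fy=4)); print(a-100,max(b-75,0))
X=dark(w,u,75,186,True)[0];print('plate',rect(w,X,.006))
for x in dark(w,u,40,170)[:8]: print(round(x[0]),x[1].round(1),(onz(w,x[1],.02)*1000).round(1))
E
```

```text
[ 0.62258383 -0.18244598  0.39363342] [-1.79985307e+02 -7.51673017e-02  9.77581046e+01]
[345.45442997 143.42174016]
245 68
plate [ 642.1 -110.3  119.5   76.1   97.9]
311 [344.5 166.2] [[ 644.2 -131.2   20. ]]
69 [348.1 112.6] [[640.  -82.7  20. ]]
67 [383.6 163. ] [[ 680.4 -123.1   20. ]]
63 [367.9 172.4] [[ 667.2 -133.8   20. ]]
47 [305.  148.5] [[ 605.  -119.9   20. ]]
35 [381.3 114.1] [[670.5 -79.7  20. ]]
```

View pics/w7.png

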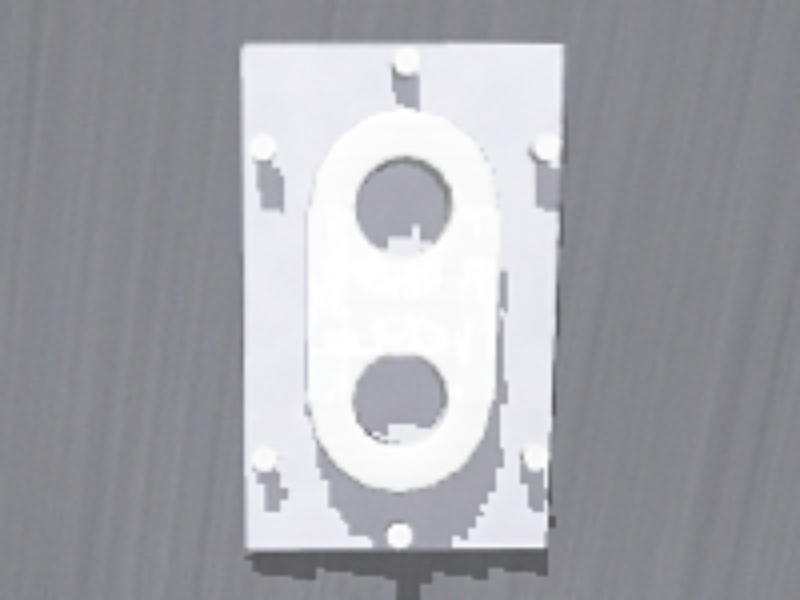

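The short link sits in its seat with the pins clear all round; eyes at crop (404,204) and (400,398).

```bash
python3 - <<'E'
from m import *
w=cam('wrist')
Q=onz(w,[(346.0,119.0),(345.0,167.5)],.02)*1000;print(Q.round(1),Q.mean(0).round(1),np.degrees(np.arctan2(*(Q[0]-Q[1])[[1,0]])))
E
```

```text
[[ 638.3  -87.7   20. ]
 [ 644.2 -131.3   20. ]] [ 641.2 -109.5   20. ] 97.64043622415504
```

Emit:
{"method": "step_arm", "body": {"steps": [0.7,40.6,-23.1,0,0,0.7,40.6,-23.1,0,0,0.7,40.6,-23.1,0,0,0.7,40.6,-23.1,0,0,0.7,40.6,-23.1,0,0,0.7,40.6,-23.1,0,0,0.7,0,0,0,0,0.7,0,0,0,0,0.7,0,0,0,0]}}

```text
time_s: 29.48
tool_pos: [0.4531, 0.0385, 0.3938]
tool_rot: [-180.0, 0.1, 97.6]
force: [-0.1, -0.7, 0.2]
grip_width: 0.0609
grasp_force: 0.0
```

```bash
python3 - <<'E'
from m import *
w=cam('wrist');o=env.get_obs();print(o['tool_pos'],o['tool_rot'])
u=proj(w,[.444,.110,.006])[0];print(u)
im=cv2.cvtColor(w['image'],cv2.COLOR_RGB2BGR);a,b=int(u[0]),int(u[1]);p,q=a-70,max(b-98,0)
cv2.imwrite('pics/w8.png',cv2.resize(im[q:b+98,p:p+260],None,fx=3,fy=3)); print(p,q)
X=dark(w,u,100,186,True)[0];print('plate',rect(w,X,.006))
np.savez('w8.npz',**w)
E
```

```text
[0.45308007 0.03849242 0.39378388] [-1.79978886e+02  6.78755699e-02  9.75680249e+01]
[315.53506913 140.14882319]
245 42
plate [444.2 110.1 160.2  76.   88.1]
```

View pics/w8.png

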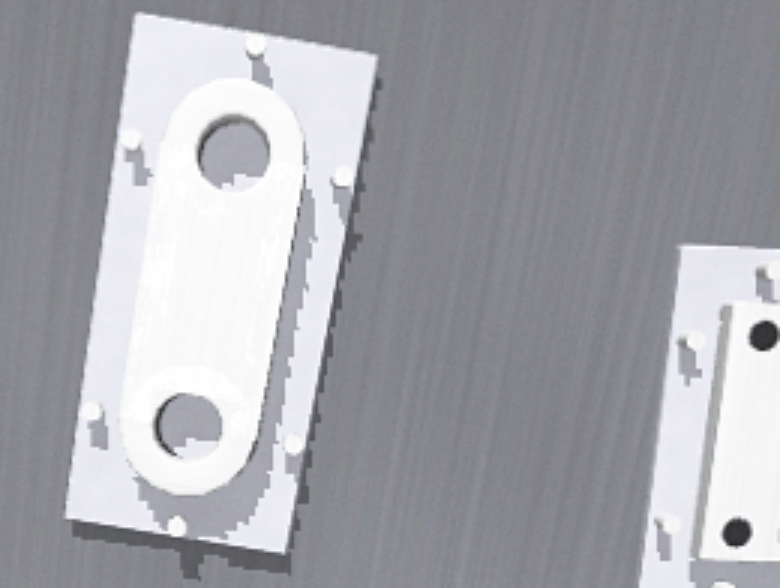

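```bash
python3 - <<'E'
from m import *
w=dict(np.load('w8.npz'))
Q=onz(w,np.array([(234,152),(188,426)])/3+[245,42],.02)*1000;print(Q.round(1),Q.mean(0).round(1),np.degrees(np.arctan2(*(Q[0]-Q[1])[[1,0]])))
E
```

```text
[[445.1 152.2  20. ]
 [441.9  68.5  20. ]] [443.5 110.4  20. ] 87.84548982704622
```

The long link sits centred on its seat to within 1 mm, eyes at crop (234,152) and (188,426). All four parts are seated, so I hand in.

```bash
python3 -c "
from cell import env
print(env.sign_off())"
```

```text
the job is handed in; nothing more can be done
None
```

All four workpieces are in their matching seats, each measured within about 1 mm of centre (links and bracket also in line with their outlines), and the job was handed in about 30 s into the 99 s limit; I never moved the arm near the pendant or low over the pliers, but I took no final picture of them.

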